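# Clear up after baking: utensils in the drainer pot, mixer batteries on charge

## Robot

A 6-joint arm with a two-finger parallel gripper is mounted at the origin on the work surface. World frame = base frame: x ahead of the robot, y to its left, z up, the work surface at z = 0. Lengths are in mm, angles in rad, forces in N, time in s.
With the tool pointing down it reaches from about 325 to 875 mm from the base axis. Payload 4.4 kg.
Tool frame: the origin (TCP) lies on the centre line of the jaws, within the pads' length; the fingertips stand ahead of it and the grasp point (between the pads) lies 6 mm ahead of it (ctrl.tcp_to_tips is the z of the fingertips in the tool frame, in mm); z points along the fingers, y is the line along which they close (so a half turn about z gives the same grasp; the last joint's range is limited). The gripper opens to 85 mm and grips with 20 to 120 N. Pads are 22 mm wide; open, the fingers measure 114 mm over their backs; the gripper's body (76 mm by 85 mm) begins 54 mm behind the grasp point. The pads swing forward as they close: fully open they stand 13 mm farther back than shut.
Start: joints at [1.121, 0.207, 1.542, -0, 1.393, -0.15], TCP at [169.824, 549.352, 256.282] pointing down, gripper open.
Joint ranges: [-2.73, 2.73], [-0.86, 2.22], [0.23, 2.46], [-1.11, 4.25], [0.08, 2.63], [-2.82, 2.82]. Speed limits (rad/s): [2.79, 2.79, 3.14, 3.14, 3.14, 3.14].

## Interface

Orientations are given as a 3x3 rotation matrix whose columns are the frame's x, y, z axes.
In Python, from plant import ctrl, sensors, optics gives the robot as it stands. Calls block until the motion is done:
- ctrl.move_ptp(position, orientation): joint-space move of the TCP to a pose.
- ctrl.move_l(position, rot=None, vel=150, threshold=None): straight line of the TCP; rot=None keeps the orientation; vel is the mean speed in mm/s. With threshold (N) it stops when the force on the tool has changed by that much, and returns True; else False.
- ctrl.set_joints(angles): joint-space move.
- ctrl.gripper_to(opening, force=None): finger opening in mm; force is the grip in N (None keeps the last); returns when the fingers have stopped.
- ctrl.hold(seconds).
- ctrl.solve_ik(position, orientation): joint angles nearest the present ones, or None.
- sensors.read_state(): the state.
- optics.grab_frame(name): name is "scene" or "top" or "wrist"; returns (picture, depth): 400x640x3 uint8, red, green, blue; 400x640 float32, mm along the optical axis (not along the pixel's ray), 0 where there is no reading.
- optics.camera_params(name): a dict with "mtx" (3x3 intrinsics, pixels), "R" (3x3) and "t" (3): a world point X has camera coordinates R X + t; the wrist camera has in their place "T_tool_cam" (4x4, takes a point from camera to tool coordinates, whose origin is the TCP and whose axes are the flange's). Camera axes: x right, y down, z forward; pixel columns grow to the right and rows downward; lengths in mm; the calibration is good to about 2 mm. A picture is of the moment at which its call begins: read the wrist's pose just before it. camera_params takes no time and is no camera call.
A pose or a line that the arm cannot do raises ctrl.MotionError and nothing moves.
- ctrl.finish_job(): hands the job in; it is judged then, once.
The state is a dict: "t": time; "q": joint angles; "qvel": joint speeds; "tau": joint torques, N m; "eef_pos": TCP position; "eef_rot": TCP orientation; "force": force on the tool from outside, world axes, zero at the start; "wrist_torque": the same for the moment, N m; "grip_width": finger opening in mm; "grasp_force": force on a finger pad.
Only numpy, scipy, OpenCV 4.12 (cv2) and the standard library are available. Lean on these libraries where they do the work, as an engineer would, in place of code of your own. Each camera call takes 0.05 s, during which the arm holds its last target. There are 200 camera calls.

## Task

Clear up after baking: stand every washed utensil from the draining tray in the drainer pot, handle down to the bottom, with its head leaning out over the rim on the side of the pot's spout, so that it drips onto the tray. Push every mixer battery fully home in a charger bay and only then switch the charger on at its rocker. Leave the pot standing where it is, and do not disturb the mug, the soap pump or the mixer.

Things in the scene. Friction and masses are not known exactly. Their poses are not given: they have to be found in the camera images.
- tray: White plastic draining tray, 360 x 360 mm, fixed. Origin: centre of its underside on the worktop. Floor 4 mm thick, rim 18 mm high and 5 mm thick. Two raised rails, 10 mm wide, run across it along its x axis at y = -100 mm and y = +50 mm, tops 22 mm above the worktop; washed utensils lie across the rails, heads towards +y. Their handle axes then lie 28 mm above the worktop.
- pot: Utensil drainer pot: cream stoneware cylinder standing on the worktop at the tray's -y edge, outer diameter 134 mm, 146 mm high, open top, wall 7 mm, floor 6 mm (inside: 120 mm diameter, 140 mm deep), 0.95 kg, loose. A drain spout at its foot (30 mm wide, 24 mm above the worktop) sticks out 39 mm on its +x side, over the tray. Origin: centre of the underside; z up; +x is the spout side.
- spoon: Wooden spoon: beech, round flat bowl 44 mm wide, 304 mm long overall, 40 to 90 g. Straight rounded-rectangular handle 12 mm wide (y) and thick (z), 237 mm long. Origin on the handle's axis, 112 mm from its free end; +x points along it to the head. Handle end at x = -112 mm, head from x = +123 to about +192 mm. Balance point 33 to 47 mm from the origin towards the head. May be absent.
- spoon_end (a point): Middle of the free end of the spoon's handle (x = -112 mm).
- spoon_head (a point): Outer tip of the spoon's head (x = +192 mm).
- turner: Slotted turner: dark grey, flat square blade 42 mm wide, 5 mm thick, 304 mm long overall, 40 to 90 g. Straight rounded-rectangular handle 12 mm wide (y) and thick (z), 237 mm long. Origin on the handle's axis, 112 mm from its free end; +x points along it to the head. Handle end at x = -112 mm, head from x = +123 to about +192 mm. Balance point 33 to 47 mm from the origin towards the head. May be absent.
- turner_end (a point): Middle of the free end of the turner's handle (x = -112 mm).
- turner_head (a point): Outer tip of the turner's head (x = +192 mm).
- brush: Pastry brush: beech with pale bristles, square-ended head 36 mm wide, 12 mm thick, 304 mm long overall, 40 to 90 g. Straight rounded-rectangular handle 12 mm wide (y) and thick (z), 237 mm long. Origin on the handle's axis, 112 mm from its free end; +x points along it to the head. Handle end at x = -112 mm, head from x = +123 to about +192 mm. Balance point 33 to 47 mm from the origin towards the head. May be absent.
- brush_end (a point): Middle of the free end of the brush's handle (x = -112 mm).
- brush_head (a point): Outer tip of the brush's head (x = +192 mm).
- whisk: Whisk: steel, egg-shaped wire head 32 mm across, 304 mm long overall, 40 to 90 g. Straight rounded-rectangular handle 12 mm wide (y) and thick (z), 237 mm long. Origin on the handle's axis, 112 mm from its free end; +x points along it to the head. Handle end at x = -112 mm, head from x = +123 to about +192 mm. Balance point 33 to 47 mm from the origin towards the head. May be absent.
- whisk_end (a point): Middle of the free end of the whisk's handle (x = -112 mm).
- whisk_head (a point): Outer tip of the whisk's head (x = +192 mm).
- charger: Cream two-bay battery charger, 130 (x) x 164 (y) x 40 mm high, fixed. Origin: centre of its underside. Two rectangular bays in the top, 67 mm (x) x 49 mm (y), 20 mm deep with bevelled mouths, centred at x = +20 mm, y = +41 and -41 mm. A grey paddle rocker switch lies on the top at x = -41 mm, y = 0.
- bay0 (a point): Centre of the floor of the charger's bay at +y, 20 mm below the charger's top.
- bay1 (a point): Centre of the floor of the charger's bay at -y, 20 mm below the charger's top.
- rocker (a joint): Charger's rocker switch, rad: 0 = off (its half at the charger's +y side stands up, end about 10 mm above the other half), 0.44 = fully on (that half pressed down flat). Stays where it is left; about 3 N pressed on the raised half swings it over.
- rocker_paddle (a point): Top face of the rocker's raised half, near its middle, about 14 mm from the pivot towards the charger's +y; press straight down here by about 8 mm to switch on. It moves with the rocker.
- battery0: Grey mixer battery block, 64 (x) x 46 (y) x 52 mm high, about 0.2 kg, standing on the worktop. Origin: centre of its underside, z up. Fits either bay either way round (x along the charger's x), 1.5 mm play on each side. The two batteries are alike. May be absent.
- battery1: Grey mixer battery block, 64 (x) x 46 (y) x 52 mm high, about 0.2 kg, standing on the worktop. Origin: centre of its underside, z up. Fits either bay either way round (x along the charger's x), 1.5 mm play on each side. The two batteries are alike. May be absent.
- mug: Bystander: white mug, 82 mm across, 92 mm high. Origin: centre of its underside.
- soap: Bystander: brown square soap pump, 62 mm wide, 200 mm high. Origin: centre of its underside.
- mixer: Bystander: cordless hand mixer (battery out), 80 x 190 mm, 135 mm high. Origin: centre of its underside.
Mind the look-alikes: they are no part of the job. Leave any blue or pink look-alike of the battery0 alone.

How it is judged (in metres and radians):
On the way, in this order (a step that is already met when the one before it is completed fails the run):
1. every battery is fully home in a charger bay (z of each of battery0, battery1 in the frame of charger below 0.0235 m and angle between each of battery0, battery1's own z axis and vertical below 0.08 rad and (horizontal distance between battery0 and bay0 below 0.006 m or horizontal distance between battery0 and bay1 below 0.006 m) and (horizontal distance between battery1 and bay0 below 0.006 m or horizontal distance between battery1 and bay1 below 0.006 m)), for 0.2 s.
2. after that the charger is switched on (value of joint rocker above 0.33 rad), for 0.2 s.
At the end, for the whole second after the job is handed in: Every utensil in the pot at rest: handle end in the bore, under 45 mm up; leaning over 0.25 rad, head tip over 60 mm towards the spout, within 100 mm sideways; every battery in a bay within 6 mm, under 3.5 mm off its floor, upright; rocker over 0.33 rad; pot upright, moved under 30 mm (all of step 1 and z of each of spoon_end, turner_end, brush_end, whisk_end in the frame of pot below 0.045 m and horizontal distance between each of spoon_end, turner_end, brush_end, whisk_end and pot below 0.061 m and x of each of spoon_head, turner_head, brush_head, whisk_head in the frame of pot above 0.06 m and y of spoon_head in the frame of pot between -0.1 and 0.1 m and z of each of spoon_head, turner_head, brush_head, whisk_head in the frame of pot above 0.18 m and angle between each of spoon, turner, brush, whisk's own x axis and vertical above 0.25 rad and linear speed of each of spoon, turner, brush, whisk below 0.03 m/s and y of turner_head in the frame of pot between -0.1 and 0.1 m and y of brush_head in the frame of pot between -0.1 and 0.1 m and y of whisk_head in the frame of pot between -0.1 and 0.1 m and value of joint rocker above 0.33 rad and angle between pot's own z axis and vertical below 0.06 rad and distance of pot from where it was at the start of the episode below 0.03 m); the robot touches nothing.
It fails at once if the pot is knocked over (angle between pot's own z axis and vertical above 0.4 rad).
It fails at once if the mug is pushed more than 40 mm aside or knocked over (distance of mug from where it was at the start of the episode above 0.04 m or angle between mug's own z axis and vertical above 0.4 rad).
It fails at once if the soap is pushed more than 40 mm aside or knocked over (distance of soap from where it was at the start of the episode above 0.04 m or angle between soap's own z axis and vertical above 0.4 rad).
It fails at once if the mixer is pushed more than 40 mm aside or knocked over (distance of mixer from where it was at the start of the episode above 0.04 m or angle between mixer's own z axis and vertical above 0.4 rad).
Of spoon, turner, brush, whisk only 3 to 4 are there at a start; the rules pass over those that are not, and their reading is None.
Of battery0, battery1 only 1 to 2 are there at a start; the rules pass over those that are not, and their reading is None.
At some moment in a run one of spoon, turner, brush, whisk, battery0, battery1 may be knocked a few centimetres aside while the robot is not near it.
It also fails if it takes over 210 s, if anything falls off the work surface, if the arm or the gripper's body presses on something with over 40 N, if the wrist force passes 120 N, or if a joint passes its speed limit or range.

## Working session

There is one attempt and no reset: what is moved stays moved. The work goes in short steps, each a Python script; the robot and the scene stay as the last script left them, time stands still between calls to the robot, and variables do not carry over. Pictures are saved under pics/ and viewed, at most 14 in all, crops included, and the job is handed in when it is done.

```bash
ls; mkdir -p pics
python3 - <<'E'
from plant import ctrl,sensors,optics
import cv2,numpy as np
for n in ("top","scene"):
    p,d=optics.grab_frame(n); cv2.imwrite(f"pics/{n}0.png",p[:,:,::-1]); np.savez(f"{n}0.npz",p=p,d=d)
    c=optics.camera_params(n); print(n,c)
print(ctrl.tcp_to_tips, optics.camera_params("wrist"), sensors.read_state()['t'])
E
```

```text
pics
top {'mtx': array([[499.8094384 ,   0.        , 312.67084916],
       [  0.        , 499.8094384 , 201.93831444],
       [  0.        ,   0.        ,   1.        ]]), 'R': array([[-0.00345883, -0.99999061, -0.00261138],
       [-0.9857357 ,  0.00384891, -0.16825669],
       [ 0.16826516,  0.00199216, -0.98573976]]), 't': array([  27.9834074 ,  563.76420993, 1271.16148433])}
scene {'mtx': array([[376.30510115,   0.        , 323.58039214],
       [  0.        , 376.30510115, 195.89175434],
       [  0.        ,   0.        ,   1.        ]]), 'R': array([[ 0.64238775,  0.76635134, -0.00660354],
       [ 0.43635041, -0.37282353, -0.81890227],
       [-0.63002881,  0.52317133, -0.57389499]]), 't': array([-373.44852642, -170.8154636 , 1387.81016697])}
25.0 {'mtx': array([[286.6663895 ,   0.        , 319.75771644],
       [  0.        , 286.6663895 , 199.17430315],
       [  0.        ,   0.        ,   1.        ]]), 'T_tool_cam': array([[ 6.06640725e-04, -9.60282184e-01, -2.79030034e-01,
         6.95000283e+01],
       [ 9.99999796e-01,  6.38155437e-04, -2.21076386e-05,
        -1.06974114e+00],
       [ 1.99294105e-04, -2.79029964e-01,  9.60282375e-01,
        -1.17732355e+02],
       [ 0.00000000e+00,  0.00000000e+00,  0.00000000e+00,
         1.00000000e+00]])} 0.1
```

View pics/top0.png

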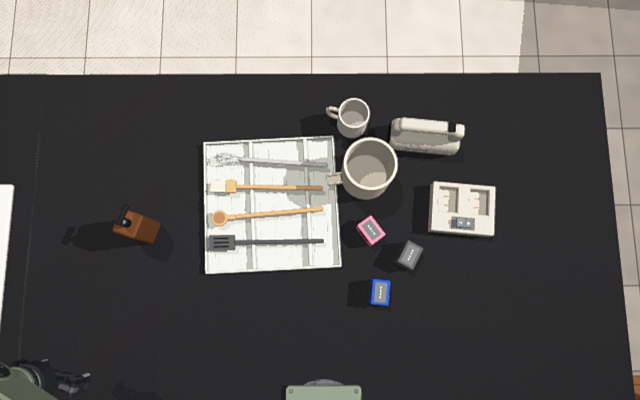

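View pics/scene0.png

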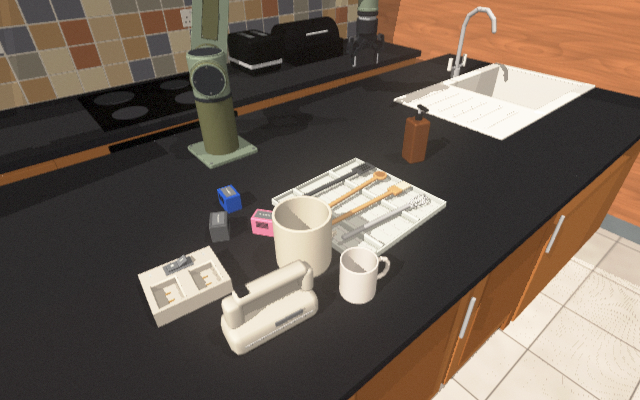

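Top view: tray spans about (204–340, 137–272), with the whisk (row 160), brush (187), spoon (213) and turner (242). The pot is at (370,168) with its spout pointing left. The charger is at (462,209), with bays at (445,200) and (474,200) and the rocker at (463,223). Three block-like things: grey (410,255), pink (371,230), blue (381,292). Only the grey one fits the battery's description, so there is one battery.

```bash
cat > geo.py <<'E'
import numpy as np,cv2
from plant import ctrl,sensors,optics
def cloud(name,d=None,pose=None):
    c=optics.camera_params(name); 
    v,u=np.mgrid[0:400,0:640]; K=c['mtx']
    P=np.stack([(u-K[0,2])/K[0,0]*d,(v-K[1,2])/K[1,1]*d,d],-1)
    if name=='wrist':
        T=c['T_tool_cam']; p,R=pose
        return (P@T[:3,:3].T+T[:3,3])@np.array(R).T+np.array(p)
    return (P-c['t'])@c['R']
def rect(X):
    (cx,cy),(w,h),a=cv2.minAreaRect(X[:,:2].astype(np.float32)); return np.round([cx,cy,w,h,a],1)
def axis(X):
    m=X.mean(0); _,_,vt=np.linalg.svd(X-m,full_matrices=False); return m,vt[0]
E
python3 - <<'E'
from geo import *
f=np.load('top0.npz');p,d=f['p'],f['d']; W=cloud('top',d); z=W[...,2]; ok=d>0
def box(u0,v0,u1,v1):
    m=np.zeros_like(ok); m[v0:v1,u0:u1]=1; return m&ok
# check worktop
print('table z',np.median(z[box(500,240,560,300)]),np.median(z[box(60,100,160,180)]))
m=box(390,235,430,275)&(z>42)&(z<60); print('bat',m.sum(),np.median(z[m]),rect(W[m]))
for n,b in dict(pink=(350,210,388,250),blue=(365,275,395,310)).items():
    m=box(*b)&(z>40)&(z<60); print(n,rect(W[m]),np.median(z[m]))
m=box(422,175,502,242)&(z>32)&(z<60); print('charger',rect(W[m]),np.median(z[m]))
m=box(330,125,403,205)&(z>138)&(z<155); c,r=cv2.minEnclosingCircle(W[m][:,:2].astype(np.float32)); print('pot',c,r,np.median(z[m]))
m=box(315,165,345,195)&(z>15)&(z<60); print('spout',rect(W[m]),np.median(z[m]))
m=box(190,125,350,285)&(z>10)&(z<26);print('tray',rect(W[m]))
for n,b in dict(whisk=(204,150,330,168),brush=(204,177,326,195),spoon=(206,205,325,225),turner=(204,232,326,252)).items():
    m=box(*b)&(z>27)&(z<60); X=W[m]; a,v=axis(X); t=(X-a)@v; print(n,m.sum(),np.round(a,1),np.round(v,3),np.round([a+v*t.min(),a+v*t.max()],1),np.percentile(X[:,2],[5,50,95]).round(1))
for n,b in dict(mug=(320,90,375,140),mixer=(385,110,470,160),soap=(105,200,165,245)).items():
    m=box(*b)&(z>60); print(n,rect(W[m]),z[m].max())
for u,v in ((463,223),(456,223),(470,223),(445,200),(474,200)): print(u,v,W[v,u].round(1))
E
python3 - <<'E'
import cv2
p=cv2.imread('pics/top0.png')
cv2.imwrite('pics/crop1.png',cv2.resize(p[150:310,330:510],None,fx=4,fy=3.75,interpolation=cv2.INTER_CUBIC)[:600])
E
```

```text
table z -0.2670319146479543 -0.9946387873312074
bat 449 51.65611388356407 [ 425.8 -224.1   46.3   64.4   61.6]
pink [ 491.  -124.8   64.1   47.8   34.3] 51.44285760689705
blue [ 330.9 -144.8   46.2   63.8   84.2] 51.47073997612186
charger [ 549.6 -372.3  165.9  132.7   84.4] 39.405354429094906
pot (645.0015258789062, -116.91454315185547) 67.60294342041016 144.74786923070062
spout [630.8 -19.9  78.6  81.4  89.8] 29.26251941918502
tray [579.5 129.2 402.7 411.4  89.1]
whisk 456 [680.3 131.4  32.9] [-0.076 -0.997 -0.009] [[692.2 288.9  34.3]
 [669.3 -13.3  31.7]] [28.2 32.6 38.8]
brush 709 [610.5 185.4  32.5] [-0.024 -1.     0.001] [[613.3 302.9  32.4]
 [606.2   0.8  32.7]] [28.1 32.5 36.9]
spoon 632 [535.3 173.5  32.4] [-0.085  0.996 -0.003] [[550.2  -1.5  32.9]
 [524.8 297.   32.1]] [28.2 32.4 37.1]
turner 739 [462.4 185.3  31.7] [-0.011  1.    -0.008] [[464.4  -1.   33.2]
 [461.2 301.1  30.7]] [27.8 31.5 36.3]
mug [778.6 -92.1 160.8  86.4  35.6] 151.52489982409912
mixer [ 733.2 -254.   110.7  214.7   16.3] 149.9533232142998
soap [501.7 473.9  64.   69.7  70.8] 204.7209193683225
463 223 [ 506.7 -368.1   45.7]
456 223 [ 505.8 -347.7   52.9]
470 223 [ 506.5 -386.3   46.1]
445 200 [ 572.9 -331.3   17.8]
474 200 [ 572.4 -409.1   19. ]
```

View pics/crop1.png

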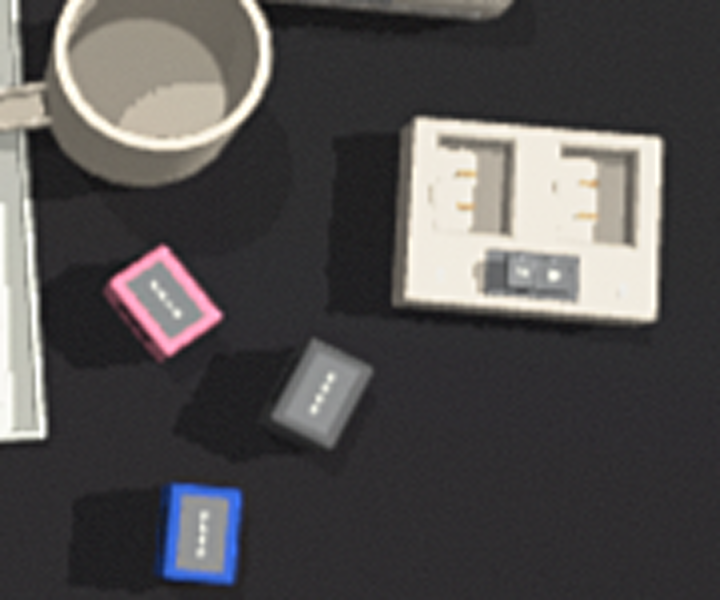

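```bash
cat >> geo.py <<'E'
def Rdown(a): # closing axis at azimuth a (rad)
    y=np.array([np.cos(a),np.sin(a),0]); z=np.array([0,0,-1.]); return np.stack([np.cross(y,z),y,z],1)
FL=np.diag([-1,-1,1.])
def best(p,R):
    """the half-turn variant with the smaller last joint"""
    c=[(abs(q[5]),r) for r in (R,R@FL) if (q:=ctrl.solve_ik(list(p),r)) is not None]
    if not c: raise RuntimeError(f'no ik {p}')
    return min(c,key=lambda t:t[0])[1]
def look(name):
    s=sensors.read_state(); p,d=optics.grab_frame('wrist'); cv2.imwrite(f'pics/{name}.png',p[:,:,::-1])
    return p,d,cloud('wrist',d,(s['eef_pos'],s['eef_rot']))
E
python3 - <<'E'
from geo import *
f=np.load('top0.npz');d=f['d']; W=cloud('top',d)
for u,v in ((328,180),(331,180),(335,179),(339,178)): print(W[v,u].round(1))
print(np.round(sensors.read_state()['eef_rot'],2))
# feasibility of tilted insertion poses
for lean in (.3,.45,.6):
  for az in (np.pi/2,1.7):
    h=np.array([np.cos(az),np.sin(az),0]); u=h*np.sin(lean)+np.array([0,0,np.cos(lean)])
    zt=h*np.cos(lean)-np.array([0,0,np.sin(lean)]); 
    y=np.cross(zt,u); R=np.stack([u,y,zt],1)
    E=np.array([645,-117,8])-48*h
    for k in (0,80,160,200):
      g=E+u*(210+k)-6*zt
      print(lean,round(az,2),k,g.round(),[None if q is None else np.round(q,2).tolist() for q in (ctrl.solve_ik(list(g),R),ctrl.solve_ik(list(g),R@FL))])
# look at battery then charger
for n,p in (('bat1',(395,-190,330)),('chg1',(480,-372,330))):
    az=np.arctan2(p[1],p[0]); R=best(p,Rdown(az+np.pi/2)); ctrl.move_ptp(list(p),R)
    pic,dd,X=look(n); z=X[...,2]; np.savez(n,p=pic,X=X)
    print(n,np.round(R[:,0],2),sensors.read_state()['t'],X[200,320].round(1))
    m=(abs(X[...,0]-425)<60)&(abs(X[...,1]+224)<60)&(z>45)&(z<60); 
    if m.any(): print('bat',rect(X[m]),m.sum(),np.median(z[m]))
    m=(abs(X[...,0]-550)<110)&(abs(X[...,1]+372)<110)&(z>36)&(z<43)
    if m.any(): print('chg',rect(X[m]),m.sum())
E
```

```text
[627.1 -15.6  28.1]
[628.3 -23.9  22.6]
[631.3 -34.9  21.2]
[633.4 -45.6  24.2]
[[-0.96  0.3  -0.  ]
 [ 0.3   0.96 -0.  ]
 [ 0.   -0.   -1.  ]]
0.3 1.57 0 [ 645. -109.  210.] [[-0.65, 0.82, 1.18, 0.98, 1.99, -0.67], [-0.65, 0.82, 1.18, 0.98, 1.99, 2.48]]
0.3 1.57 80 [645. -85. 287.] [[-0.63, 0.71, 1.2, 1.03, 2.02, -0.57], [-0.63, 0.71, 1.2, 1.03, 2.02, 2.58]]
0.3 1.57 160 [645. -61. 363.] [[-0.6, 0.61, 1.2, 1.09, 2.05, -0.45], [-0.6, 0.61, 1.2, 1.09, 2.05, 2.69]]
0.3 1.57 200 [645. -50. 401.] [[-0.59, 0.56, 1.18, 1.12, 2.06, -0.38], [-0.59, 0.56, 1.18, 1.12, 2.06, 2.76]]
0.3 1.7 0 [ 644. -109.  210.] [[-0.63, 0.88, 1.08, 0.93, 2.09, -0.69], [-0.63, 0.88, 1.08, 0.93, 2.09, 2.46]]
0.3 1.7 80 [641. -85. 287.] [[-0.6, 0.76, 1.11, 0.98, 2.12, -0.59], [-0.6, 0.76, 1.11, 0.98, 2.12, 2.55]]
0.3 1.7 160 [638. -62. 363.] [[-0.58, 0.66, 1.12, 1.05, 2.15, -0.47], [-0.58, 0.66, 1.12, 1.05, 2.15, 2.67]]
0.3 1.7 200 [636. -50. 401.] [[-0.57, 0.61, 1.11, 1.09, 2.17, -0.41], [-0.57, 0.61, 1.11, 1.09, 2.17, 2.73]]
0.45 1.57 0 [645. -79. 200.] [[-0.6, 0.74, 1.25, 0.88, 1.86, -0.67], [-0.6, 0.74, 1.25, 
[... 1276 characters left out ...]
0.72], [-0.53, 0.71, 1.25, 0.74, 1.82, 2.43]]
0.6 1.7 80 [631.  -7. 251.] [[-0.48, 0.59, 1.29, 0.78, 1.85, -0.62], [-0.48, 0.59, 1.29, 0.78, 1.85, 2.52]]
0.6 1.7 160 [625.  38. 317.] [[-0.42, 0.49, 1.31, 0.83, 1.87, -0.52], [-0.42, 0.49, 1.31, 0.83, 1.87, 2.62]]
0.6 1.7 200 [622.  60. 350.] [[-0.39, 0.44, 1.3, 0.85, 1.88, -0.46], [-0.39, 0.44, 1.3, 0.85, 1.88, 2.68]]
bat1 [ 0.9  -0.43  0.  ] 2.8917 [ 355.4 -171.8   52.4]
bat [ 426.9 -226.9   47.1   64.2   61.9] 1614 52.456697874361254
chg [ 527.8 -372.1  164.6   84.2   84.6] 5034
chg1 [ 0.79 -0.61  0.  ] 3.7583 [ 432.9 -335.6    1.4]
bat [ 427.1 -227.7   46.8   63.8   61.2] 1184 52.33121672499911
chg [ 550.9 -374.   164.5  130.3   84.7] 7473
```

Run:
```python
from geo import *
f=np.load('chg1.npz'); X=f['X']; z=X[...,2]
C=np.array([550.9,-374.]); a=np.radians(84.65-90); r=np.array([[np.cos(a),-np.sin(a)],[np.sin(a),np.cos(a)]])
for k,by in (('bay0',41),('bay1',-41)):
    L=(X[...,:2]-C)@r; m=(abs(L[...,0]-20)<40)&(abs(L[...,1]-by)<32)&(z<30)&(z>10); print(k,(C+r@[20,by]).round(1), L[m].min(0).round(1),L[m].max(0).round(1))
b=np.array([427,-227.3]); ba=np.radians(61.5)
R=best((*b,150),Rdown(ba)); 
ctrl.gripper_to(75,40); ctrl.move_ptp([*b,150],R); ctrl.move_l([*b,50]); 
w=ctrl.gripper_to(0,40); s=sensors.read_state(); print(w,s['grip_width'],s['grasp_force'])
ctrl.move_l([*b,160])
# turn to the charger's yaw
a2=np.radians(84.65); T=C+r@[20,41]
D=a2-ba; Rz=np.array([[np.cos(D),-np.sin(D),0],[np.sin(D),np.cos(D),0],[0,0,1]])
ctrl.move_ptp([*T,190],Rz@R); s=sensors.read_state(); print(s['grip_width'],s['grasp_force'],s['t'],s['q'])
pic,d,X=look('held1'); np.savez('held1',p=pic,X=X); z=X[...,2]
L=(X[...,:2]-C)@r
m=(z>36)&(z<43)&(abs(L[...,0])<75)&(abs(L[...,1])<90); print('charger top extents',L[m].min(0),L[m].max(0),m.sum())
```

```text
bay0 [ 574.6 -335. ] [-13.6  18.5] [53.6 65.9]
bay1 [ 567.  -416.7] [-13.6 -65.8] [ 53.7 -16.5]
False 45.172135083315425 42.969051003456116
45.298845095073915 42.20303535461426 7.8083 [-6.57768680e-01  4.49835595e-01  1.36849589e+00 -1.60700001e-05
  1.32830307e+00  1.00711454e+00]
charger top extents [-66.07016428 -83.07975541] [64.94812115 81.48752164] 8426
```

View pics/held1.png

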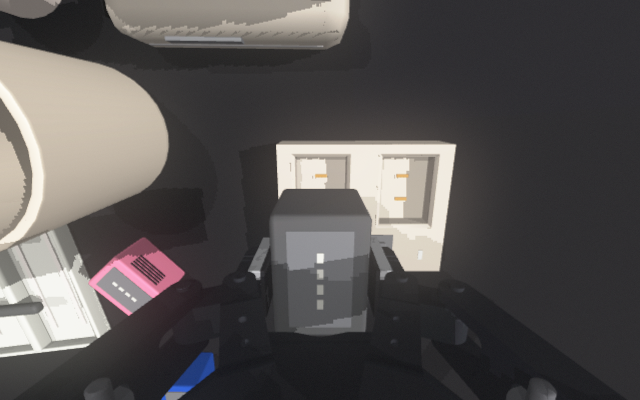

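Run:
```python
from geo import *
X=np.load('held1.npz')['X']; z=X[...,2]
C=np.array([550.9,-374.]); a=np.radians(84.65-90); r=np.array([[np.cos(a),-np.sin(a)],[np.sin(a),np.cos(a)]])
T=C+r@[20,41]; L=(X[...,:2]-T)@r
m=(abs(L[...,0])<45)&(abs(L[...,1])<22)&(z>180)&(z<205); m[:, :270]=0;m[:,370:]=0
print(m.sum(),np.median(z[m]),L[m].min(0),L[m].max(0),rect(X[m])) 
dx=(np.percentile(L[m][:,0],1)+np.percentile(L[m][:,0],99))/2; print('dx',dx)
if abs(dx)<6: T=T-r@[dx,0]
ctrl.move_l([*T,100],vel=200)
hit=ctrl.move_l([*T,71],vel=25,threshold=12); s=sensors.read_state(); print(hit,s['eef_pos'],s['force'],s['t'])
```

```text
11668 188.8158688427445 [-34.61643207 -21.99585164] [29.41541248 21.98954364] [ 572.  -334.8   44.    64.    84.6]
dx -1.346165443990893
False [ 576.13015098 -335.31915472   71.44030853] [-0.42736605  0.20304063  1.45698126] 9.7667
```

Run:
```python
from geo import *
p=sensors.read_state()['eef_pos']
hit=ctrl.move_l([p[0],p[1],62],vel=15,threshold=15); s=sensors.read_state(); print(hit,s['eef_pos'],s['force'])
ctrl.gripper_to(58); p=s['eef_pos']; ctrl.move_l([p[0],p[1],150])
# press on top with closed fingers, gently
ctrl.gripper_to(0); s=sensors.read_state()
hit=ctrl.move_l([p[0],p[1],88],vel=60,threshold=15)
hit=hit or ctrl.move_l([p[0],p[1],85],vel=10,threshold=20); s=sensors.read_state(); print('press',hit,s['eef_pos'],s['force'])
ctrl.move_l([p[0],p[1],200]); 
az=np.arctan2(-372,480); q=(480,-372,330); ctrl.move_ptp(list(q),best(q,Rdown(az+np.pi/2)))
pic,d,X=look('bay'); z=X[...,2]; C=np.array([550.9,-374.]); a=np.radians(84.65-90); r=np.array([[np.cos(a),-np.sin(a)],[np.sin(a),np.cos(a)]])
L=(X[...,:2]-C)@r; m=(abs(L[...,0]-20)<45)&(abs(L[...,1]-41)<35)&(z>60); print('bat',rect(L[m]),np.median(z[m]))
m=(z>43)&(z<60)&(abs(L[...,0]+41)<20)&(abs(L[...,1])<35); print('rocker',L[m].min(0),L[m].max(0),z[m].max())
print(sensors.read_state()['t'])
```

```text
True [ 576.09978583 -335.29381596   71.39463191] [-0.490605   -0.53766992  3.54992933]
press True [ 575.53465006 -334.9370007    97.15453107] [-0.73057598  0.24617987  4.07230638]
bat [19.9 39.6 46.7 64.1 89.9] 72.35310735851661
rocker [-54.01861446 -23.35208041] [-30.08052395  20.77987059] 57.47742561504208
14.025
```

View pics/bay.png

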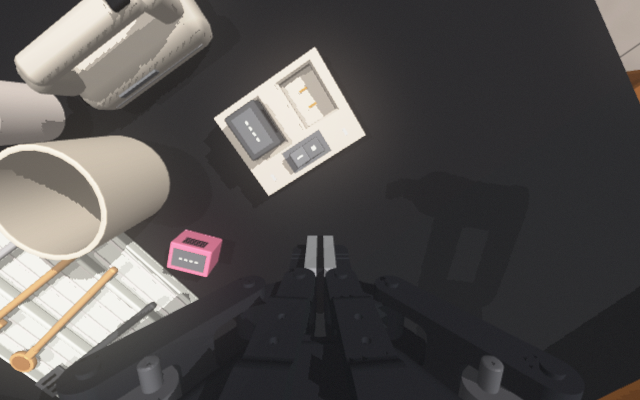

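Run:
```python
from geo import *
C=np.array([550.9,-374.]); a=np.radians(84.65-90); r=np.array([[np.cos(a),-np.sin(a)],[np.sin(a),np.cos(a)]])
P=C+r@[-41,16]; R=best((*P,120),Rdown(a))
ctrl.move_ptp([*P,120],R); ctrl.move_l([*P,85],vel=80)
for t in (10,16):
    hit=ctrl.move_l([*P,66],vel=15,threshold=t); s=sensors.read_state(); print(hit,s['eef_pos'][2],s['force'][2])
ctrl.move_l([*P,150]); 
az=np.arctan2(-372,480); q=(480,-372,330); ctrl.move_ptp(list(q),best(q,Rdown(az+np.pi/2)))
pic,d,X=look('rock'); z=X[...,2]; L=(X[...,:2]-C)@r
for y in (-20,-14,-7,0,7,14,20):
    m=(abs(L[...,0]+41)<8)&(abs(L[...,1]-y)<2.5); print(y,np.median(z[m]).round(1))
# feeling for the tray layout
c=(480,120,330); ctrl.gripper_to(45); ctrl.move_ptp(list(c),best(c,Rdown(np.arctan2(120,480)+np.pi/2)))
pic,d,X=look('tray'); np.savez('tray',p=pic,X=X); print(sensors.read_state()['t'])
p,d=optics.grab_frame('top'); np.savez('top1',p=p,d=d); cv2.imwrite('pics/top1.png',p[:,:,::-1])
```

```text
True 72.57816407940156 4.897267770814205
True 72.59487513827038 4.863630803397537
-20 55.7
-14 54.3
-7 401.0
0 392.3
7 388.9
14 368.0
20 375.6
22.4167
```

View pics/tray.png

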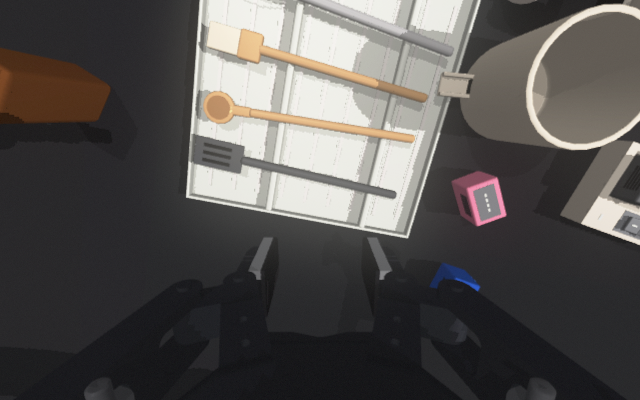

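```bash
cat >> geo.py <<'E'
def utensils(X,d=None):
    z=X[...,2]; m=((z>27)&(z<48)&(X[...,0]>400)&(X[...,0]<760)&(X[...,1]>-25)&(X[...,1]<320)).astype(np.uint8)
    m=cv2.morphologyEx(m,cv2.MORPH_CLOSE,np.ones((3,3)))
    n,lab=cv2.connectedComponents(m); out=[]
    for i in range(1,n):
        M=(lab==i)&(z>27)&(z<48)
        if M.sum()<250: continue
        P=X[M]; a,v=axis(P[:,:2]); v=v*np.sign(v[1]); t=(P[:,:2]-a)@v
        if np.ptp(t)<150: continue
        e=t.min(); H=P[(t<e+225)]; a2,v2=axis(H[:,:2]); v2=v2*np.sign(v2[1]); t2=(P[:,:2]-a2)@v2
        out.append(dict(end=a2+v2*np.percentile(t2,.2),dir=v2,len=np.ptp(t2),z=np.median(H[:,2]),n=int(M.sum())))
    return sorted(out,key=lambda o:o['end'][0])
E
python3 - <<'E'
from geo import *
for k in ('tray',):
    for o in utensils(np.load('tray.npz')['X']): print({a:np.round(b,2) for a,b in o.items()})
f=np.load('top1.npz')
for o in utensils(cloud('top',f['d'])): print({a:np.round(b,2) for a,b in o.items()})
E
```

```text
{'end': array([466.75,  -2.13]), 'dir': array([-0.02,  1.  ]), 'len': np.float64(304.07), 'z': np.float64(33.55), 'n': np.int64(2696)}
{'end': array([551.83,  -1.48]), 'dir': array([-0.09,  1.  ]), 'len': np.float64(299.48), 'z': np.float64(33.68), 'n': np.int64(2443)}
{'end': array([607.11,   0.68]), 'dir': array([0.02, 1.  ]), 'len': np.float64(301.91), 'z': np.float64(33.68), 'n': np.int64(3277)}
{'end': array([670.15, -14.06]), 'dir': array([0.07, 1.  ]), 'len': np.float64(209.28), 'z': np.float64(33.53), 'n': np.int64(1675)}
{'end': array([669.33, -11.05]), 'dir': array([0.08, 1.  ]), 'len': np.float64(302.99), 'z': np.float64(32.74), 'n': np.int64(445)}
```

```bash
cat > place.py <<'E'
from geo import *
Z=np.array([0,0,1.])
POT=np.array([646.,-119.]); AZ=1.745
def stickR(az,lean):
    h=np.array([np.cos(az),np.sin(az),0]); u=h*np.sin(lean)+Z*np.cos(lean); zt=h*np.cos(lean)-Z*np.sin(lean)
    return np.stack([u,np.cross(zt,u),zt],1)
def pick(o,s=210,zg=30):
    d=np.array([*o['dir'],0]); R=np.stack([d,np.cross(-Z,d),-Z],1); g=np.array([*o['end'],0])+s*d
    up=[g[0],g[1],330.]; ctrl.gripper_to(45,60); ctrl.move_ptp(up,R); ctrl.move_l([g[0],g[1],90],vel=300)
    ctrl.move_l([g[0],g[1],zg+6],vel=60,threshold=15); ctrl.gripper_to(0,60)
    st=sensors.read_state(); print('grip',st['grip_width'],st['grasp_force']); ctrl.move_l(up,vel=200)
def insert(px,lat,az_off,lean,s=210,dry=False):
    h=np.array([np.cos(AZ),np.sin(AZ)]); n=np.array([-h[1],h[0]]); R=stickR(AZ+az_off,lean); u,zt=R[:,0],R[:,2]
    E=np.array([*(POT+px*h+lat*n),9.]); g=lambda k:list(E+u*(s+k)-6*zt)
    w=np.array(sensors.read_state()['eef_pos']); w=[w[0],230,420]
    if dry: print([ctrl.solve_ik(p,R) is not None for p in (w,g(290),g(150),g(0))],g(0)); return
    ctrl.move_ptp(w,R); ctrl.move_ptp(g(290),R); ctrl.move_l(g(20),vel=200)
    hit=ctrl.move_l(g(-3),vel=25,threshold=6); st=sensors.read_state(); print('insert',hit,np.dot(np.array(st['eef_pos'])-g(0),u),st['force'],st['grip_width'])
    ctrl.gripper_to(30); p=np.array(st['eef_pos']); ctrl.move_l(list(p-90*zt),vel=150); ctrl.move_l(list(p-90*zt+[0,0,120]),vel=300)
    print('t',sensors.read_state()['t'])
E
python3 - <<'E'
from place import *
X=np.load('tray.npz')['X']; z=X[...,2]
for x in (500,580,640):
    m=(abs(X[...,0]-x)<12)&(z>18.5)&(z<25)&(X[...,1]>-60); h,b=np.histogram(X[m][:,1],np.arange(-60,330,6)); print(x,[(int(bb),int(c)) for bb,c in zip(b,h) if c>6])
m=(z>138)&(z<152)&(X[...,1]<-20); c,r=cv2.minEnclosingCircle(X[m][:,:2].astype(np.float32)); print('pot',c,r,m.sum())
for a in ((-46,9,-.05,.55),(-46,-9,.05,.42),(-43,24,-.15,.42),(-43,-24,.15,.42)): insert(*a,dry=True)
E
```

```text
500 [(-42, 7), (30, 53), (36, 53), (180, 69), (186, 42)]
580 [(-42, 16), (30, 15), (36, 76), (42, 30), (180, 28), (186, 80), (192, 24), (312, 11)]
640 [(-18, 10), (36, 59), (42, 80), (186, 80), (192, 72), (318, 13)]
pot (646.2154541015625, -118.04646301269531) 67.28730010986328 3306
[True, True, True, True] [np.float64(632.1446977547831), np.float64(-62.02067932716884), np.float64(191.16627300608016)]
[True, True, True, True] [np.float64(645.0166734200209), np.float64(-84.59877368897884), np.float64(203.19524018394216)]
[True, True, True, True] [np.float64(627.8764084056872), np.float64(-85.38127794846753), np.float64(203.19524018394216)]
[True, True, True, True] [np.float64(651.5572087463847), np.float64(-81.21375282454284), np.float64(203.19524018394216)]
```

Run:
```python
from place import *
U=utensils(np.load('tray.npz')['X']); pick(U[2],s=216); insert(-46,9,.05,.55,s=216)
ctrl.hold(.5)
p,d=optics.grab_frame('scene'); cv2.imwrite('pics/s2.png',cv2.resize(p[100:330,140:480,::-1],None,fx=2.3,fy=2.3))
```

```text
grip 10.842035657702302 58.83046567440033
insert True 3.408045590835662 [-0.0612174   1.33084521  3.04297759] 10.357446522798556
t 33.15
```

View pics/s2.png

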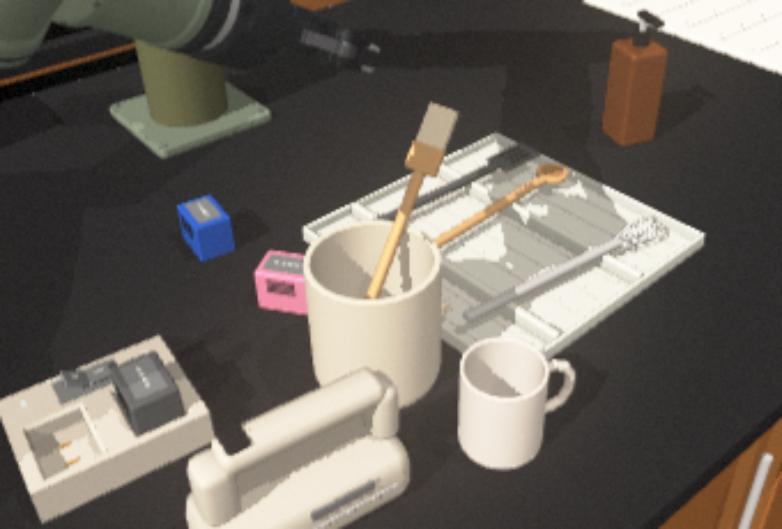

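Brush is standing in the pot, leaning over the spout; the battery is home and the rocker is down on its pot side. Next come the whisk, then the turner and spoon, with a fresh look before each.

```bash
cat >> place.py <<'E'
def relook(n):
    c=(560,140,360); ctrl.gripper_to(45); ctrl.move_ptp(list(c),best(c,Rdown(np.arctan2(140,560)+np.pi/2)))
    _,d,X=look(n); U=[o for o in utensils(X)]
    for o in U: print({a:np.round(b,2).tolist() for a,b in o.items()})
    return U
E
python3 - <<'E'
from place import *
U=relook('w1'); o=U[-1]
if abs(o['end'][0]-670)<6 and abs(o['end'][1]+13)<6:
    pick(o,s=224,zg=32); insert(-46,-9,-.05,.42,s=224)
    ctrl.hold(.5); U=relook('w2')
p,d=optics.grab_frame('scene'); cv2.imwrite('pics/s3.png',cv2.resize(p[100:330,140:480,::-1],None,fx=2.3,fy=2.3))
E
```

```text
{'end': [467.51, -1.94], 'dir': [-0.02, 1.0], 'len': 303.18, 'z': 33.53, 'n': 2086}
{'end': [552.6, -1.91], 'dir': [-0.09, 1.0], 'len': 298.56, 'z': 33.59, 'n': 1870}
{'end': [670.55, -13.29], 'dir': [0.08, 1.0], 'len': 304.52, 'z': 33.67, 'n': 1849}
grip 10.073021538408977 62.38152760332014
insert True 6.326080799073594 [0.05220302 0.82377801 4.04583659] 10.032794454330872
t 46.3417
{'end': [467.48, -2.19], 'dir': [-0.02, 1.0], 'len': 303.67, 'z': 33.51, 'n': 2084}
{'end': [562.24, 20.83], 'dir': [-0.04, 1.0], 'len': 298.25, 'z': 33.63, 'n': 1952}
```

View pics/s3.png

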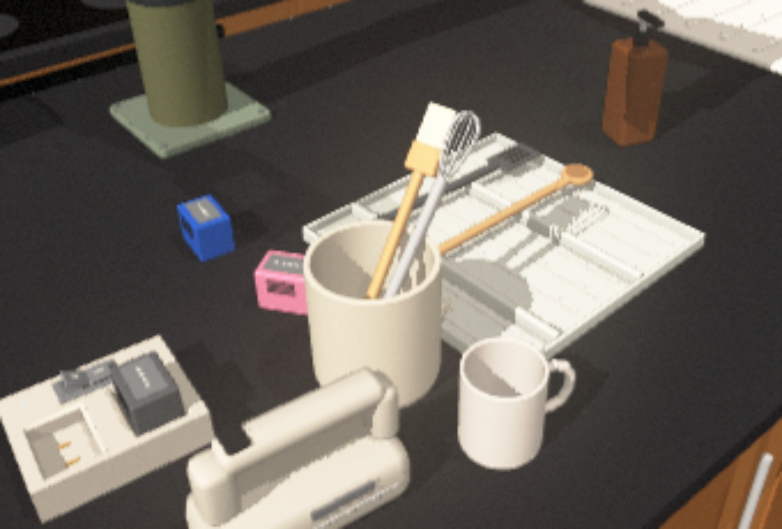

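The brush and whisk stand side by side. The spoon was the one knocked, about 22 mm, and I have its new position.

Run:
```python
from place import *
U=relook('w3'); o=U[0]
pick(o,s=216); insert(-43,24,.15,.42,s=216)
ctrl.hold(.5); U=relook('w4')
p,d=optics.grab_frame('scene'); cv2.imwrite('pics/s4.png',cv2.resize(p[100:330,140:480,::-1],None,fx=2.3,fy=2.3))
```

```text
{'end': [467.4, -2.79], 'dir': [-0.02, 1.0], 'len': 303.65, 'z': 33.47, 'n': 2080}
{'end': [562.19, 21.51], 'dir': [-0.04, 1.0], 'len': 298.66, 'z': 33.54, 'n': 1953}
grip 10.570390980659457 59.286121129989624
insert True 1.1278369378282147 [-0.48204199  1.34024546  3.40051914] 10.75092560603865
t 60.45
{'end': [562.21, 21.41], 'dir': [-0.04, 1.0], 'len': 299.04, 'z': 33.5, 'n': 1955}
```

View pics/s4.png

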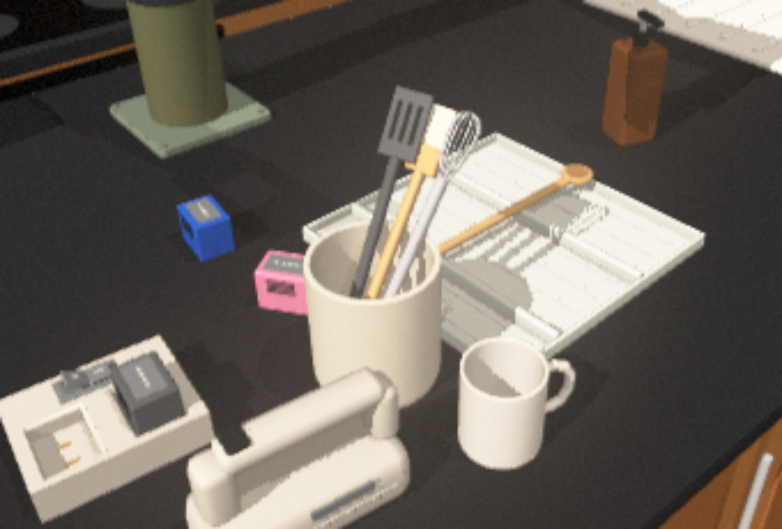

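The turner is in as well. The spoon goes at the free far side, beside the whisk.

Run:
```python
from place import *
U=relook('w5'); o=U[-1]
pick(o,s=214); insert(-43,-24,-.15,.42,s=214)
ctrl.hold(.5)
# park clear and check from both cameras
ctrl.move_ptp([300,300,400],best((300,300,400),Rdown(np.arctan2(1,1)+np.pi/2))); ctrl.hold(.5)
h=np.array([np.cos(AZ),np.sin(AZ)]); n=np.array([-h[1],h[0]])
p,d=optics.grab_frame('top'); X=cloud('top',d); z=X[...,2]; cv2.imwrite('pics/t5.png',cv2.resize(p[100:280,280:520,::-1],None,fx=3.2,fy=3.2))
Y=X[...,:2]-[645,-117]; L=np.stack([Y@h,Y@n],-1); m=(d>0)&(z>165)&(z<320)&(abs(L[...,0])<220)&(abs(L[...,1])<130)
nn,lab=cv2.connectedComponents(m.astype(np.uint8))
for i in range(1,nn):
    M=lab==i
    if M.sum()>15: print(M.sum(),'px,lat,z min/max',np.r_[L[M].min(0),z[M].min()].round(),np.r_[L[M].max(0),z[M].max()].round())
m=(d>0)&(z>138)&(z<150)&(np.hypot(*np.moveaxis(Y,-1,0))<80); c,r=cv2.minEnclosingCircle(X[m][:,:2].astype(np.float32)); print('pot',c,r)
m=(d>0)&(z>62)&(abs(X[...,0]-573)<45)&(abs(X[...,1]+333)<45); print('bat',rect(X[m]),np.median(z[m]))
p,d=optics.grab_frame('scene'); cv2.imwrite('pics/s5.png',cv2.resize(p[100:330,140:480,::-1],None,fx=2.3,fy=2.3)); print(sensors.read_state()['t'])
```

```text
{'end': [562.18, 21.51], 'dir': [-0.04, 1.0], 'len': 298.78, 'z': 33.64, 'n': 1938}
grip 10.820370016542801 59.34859871864319
insert True 2.119787570469606 [0.39231427 0.94918516 3.64928089] 10.778591270286913
t 74.725
1023 px,lat,z min/max [ 46. -67. 165.] [136.  62. 271.]
pot (644.8833618164062, -116.9337387084961) 67.83868408203125
bat [ 573.3 -333.5   47.9   65.    85.2] 71.45602815796617
77.9333
```

View pics/s5.png

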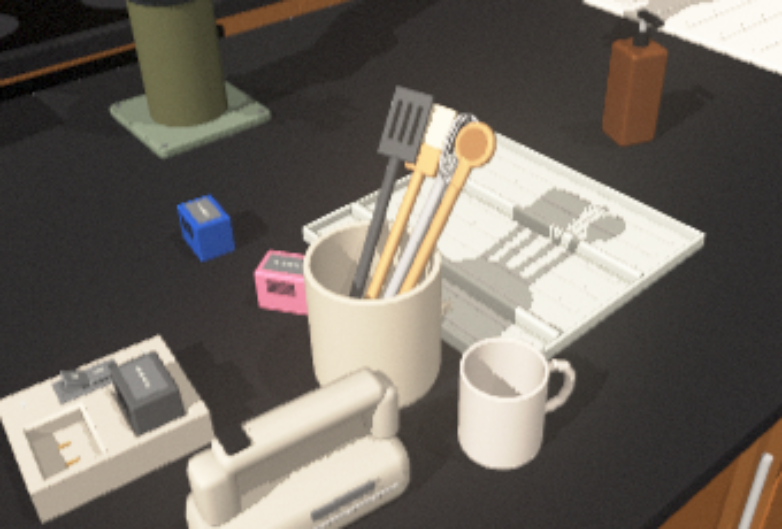

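View pics/t5.png

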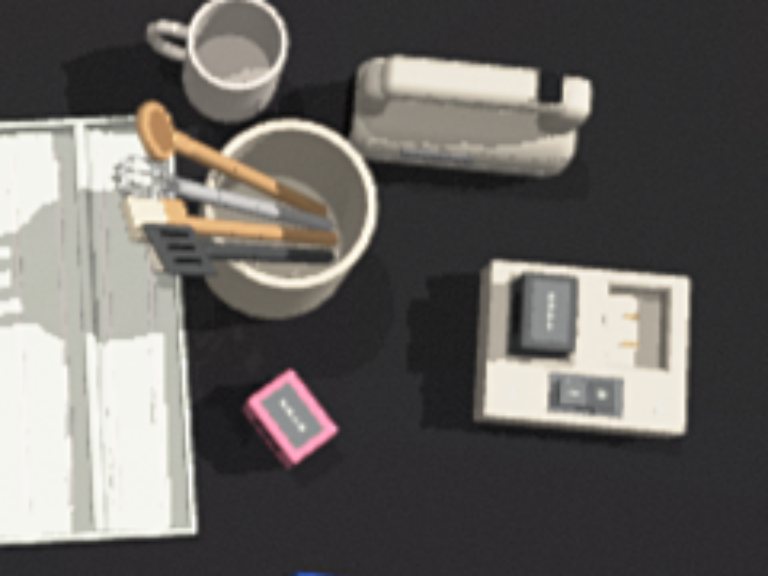

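Four heads fan out over the spout (60–136 mm out, within ±67 mm sideways), and the pot and battery are in place. I'll press the rocker once more and measure its tilt before handing in.

Run:
```python
from geo import *
C=np.array([550.9,-374.]); a=np.radians(84.65-90); r=np.array([[np.cos(a),-np.sin(a)],[np.sin(a),np.cos(a)]])
def prof(n):
    q=(480,-372,300); ctrl.move_ptp(list(q),best(q,Rdown(np.arctan2(-372,480)+np.pi/2)))
    pic,d,X=look(n); z=X[...,2]; L=(X[...,:2]-C)@r
    for y in (-20,-14,-7,7,14,20):
        m=(d>0)&(z<70)&(abs(L[...,0]+41)<8)&(abs(L[...,1]-y)<2.5); print(y,m.sum(),np.median(z[m]).round(1))
ctrl.gripper_to(0); prof('r2')
P=C+r@[-41,16]; R=best((*P,120),Rdown(a))
ctrl.move_ptp([*P,120],R); ctrl.move_l([*P,80],vel=80); hit=ctrl.move_l([*P,66],vel=15,threshold=20); s=sensors.read_state(); print(hit,s['eef_pos'][2])
ctrl.move_l([*P,150]); prof('r3'); print(sensors.read_state()['t'])
```

```text
-20 58 55.8
-14 50 54.5
-7 48 51.3
7 49 47.7
14 47 47.8
20 45 47.7
True 72.58403696375295
-20 60 55.7
-14 51 54.6
-7 46 51.1
7 48 47.6
14 46 47.9
20 45 47.7
86.5333
```

```bash
python3 -c "
from plant import ctrl
print(ctrl.finish_job())"
```

```text
the job is handed in; nothing more can be done
None
```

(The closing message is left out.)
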